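# Shim the rocking bowl blank on the planing sled

### The arm

A 6-joint arm with a two-finger parallel gripper is mounted at the origin on a cart in front of the work surface, level with it; the furniture and walls round the work are solid. World frame = base frame: x ahead of the robot, y to its left, z up, the work surface at z = 0. Lengths are in m, angles in rad, forces in N, time in s.
With the tool pointing down it reaches from about 0.325 to 0.925 m from the base axis. Payload 3.1 kg.
Tool frame: the origin (TCP) lies midway between the tips of the shut fingers; the grasp point (between the pads) lies 19 mm behind it; z points along the fingers, y is the line along which they close (so a half turn about z gives the same grasp; the last joint's range is limited). The gripper opens to 85 mm and grips with 20 to 120 N. Pads are 22 mm wide; open, the fingers measure 114 mm over their backs; the gripper's body (76 mm by 85 mm) begins 54 mm behind the grasp point. The pads swing forward as they close: fully open they stand 13 mm farther back than shut.
Start: joints at [-1.252, 0.217, 1.613, -0, 1.311, -0.112], TCP at [0.261, -0.568, 0.231] pointing down, gripper open.
Joint ranges: [-2.75, 2.75], [-0.78, 2.1], [0.31, 2.55], [-1.13, 4.27], [0.13, 2.63], [-2.58, 2.58]. Speed limits (rad/s): [2.79, 2.79, 3.14, 3.14, 3.14, 3.14].

### API

Orientations are given as a unit quaternion [x, y, z, w].
In Python, from workcell import get_state, imaging, workorder, spotter gives the robot as it stands.
- The arm moves only by the tool move_arm, never from a script. Its argument "moves" is a list of rows, each a list of 3 entries, a list of its own where there are three numbers: the closure in counts, from 0 (fully open) to 255 (shut), then the shift along the tool's x, y, z in mm, then the turn about the tool's z in rad. In form: [[gripper, [dx, dy, dz], spin], ...]. A call has 1 to 10 rows; each row is the pose to reach, as a shift and turn from the pose commanded when the call began, along the tool's axes at that moment; what a row does not reach only later rows make up. A row lasts 1/8 s, in which the tool goes at most 62.5 mm and 10.7 degrees, less where a joint would pass 70% of its speed; a pose out of reach is approached as far as the arm can. A call with a gripper value outside its range is refused whole. The fingers move at their own pace and stop on an object; "newtons" is the grip in N (left out, the last holds). Time passes only in rows, so rows that repeat a pose let the fingers close. It gives the time, the measured TCP pose, the force, the opening and the grip force at its end, in the units of the state.
- get_state(): the state, without advancing time (a new reading comes with each control period).
- imaging.read_camera(name): name is "scene" or "top" or "wrist"; returns (picture, depth): 384x512x3 uint8, red, green, blue; 384x512 float32, m along the optical axis (not along the pixel's ray), 0 where there is no reading.
- imaging.camera_info(name): a dict with "mtx" (3x3 intrinsics, pixels), "R" (3x3) and "t" (3): a world point X has camera coordinates R X + t. Camera axes: x right, y down, z forward; pixel columns grow to the right and rows downward; lengths in m; the calibration is good to about 2 mm. A picture is of the moment at which its call begins: read the wrist's pose just before it. camera_info takes no time and is no camera call; for the wrist camera it gives the pose at the moment of the call.
- workorder.close_job(): hands the job in; it is judged then, once.
Trained networks look in the newest picture that a camera, given by its name, has taken for a name from the list of things; names that differ only in an ending like _2 or _b are one class to them, and where a whole thing is asked for, a point or a joint stands for the part that bears it (a point fixed in the world has none). Each returns a list of dicts, best first, with "confidence" (0 to 1); they miss things now and then, are a little off and sometimes report something else, mostly with a low value. They report only what shows in the picture. A call takes as long as a camera call. They do not tell look-alikes from the thing itself.
- spotter.boxes_of(camera, thing): "position" ([column, row] in pixels, amid what is visible of it).
The state is a dict: "clock": time; "joint_pos": joint angles; "qd": joint speeds; "tau": joint torques, N m; "tcp_pos": TCP position; "tcp_rot": TCP orientation; "wrist_force": force on the tool from outside, world axes, zero at the start; "wrist_torque": the same for the moment, N m; "width": finger opening in m; "grasp_force": force on a finger pad.
Only numpy, scipy, OpenCV 4.12 (cv2) and the standard library are available. Lean on these libraries where they do the work, as an engineer would, in place of code of your own. Each camera call takes 0.05 s, during which the arm holds its last target. There are 200 camera calls.

### The job

The square bowl blank on the planing sled rocks because one of the four bearers under its corners is a few millimetres low. Press down on its corners one after another to feel which one gives, then slide the hardwood wedge in, thin end first, between that bearer and the blank until it just takes the load without lifting the blank off the other three, and let go of it. Finally press the same corner again, firmly but not hard, to prove that the rocking is gone, and leave the blank where it lies and the other things alone.

Things in the scene. Friction and masses are not known exactly. Their poses are not given: they have to be found in the camera images.
- sled: planing sled, fixed to the bench: plywood base 230 (x) x 190 (y) x 15 mm with a dark hardwood fence 100 x 14 mm, 30 mm high, along its left edge (centre at y = +81 mm). Origin at the centre of the base's underside, x away from the robot, y to the left, z up. Four wooden bearer blocks are glued on it; the blank lies on them
- bearer_near_right (a point): centre of the top of a bearer block as made: 70 mm (x) by 32 mm (y), 20 mm high, at x = -65, y = -45 mm of the sled; top level, 35 mm above the bench. But one of the four bearers, not known which, is sunk and its level top is really 3 to 5 mm lower than this point
- bearer_near_left (a point): the same at x = -65, y = +45 mm. Each bearer sticks out 37 to 43 mm beyond the blank's near or far side, so that a wedge can be set on the part that sticks out and slid in along the sled's x
- bearer_far_right (a point): the same at x = +65, y = -45 mm
- bearer_far_left (a point): the same at x = +65, y = +45 mm
- blank: square-cut bowl blank of solid wood, 120 (x) x 124 (y) x 50 mm, about 0.8 to 1.05 kg, loose, pencilled diagonals on top. Origin at the centre of its underside, z up, axes about parallel to the sled's. It lies level on three bearers, top 85 mm above the bench. Pressed with over 3 to 7 N at the corner over the low bearer it tips until it meets it, and comes back when let go; elsewhere it does not give
- corner_near_right (a point): point on the blank's top, 15 mm in from both edges, at its x = -45, y = -47 mm: where to press. Its bearer lies below it
- corner_near_left (a point): the same at x = -45, y = +47 mm
- corner_far_right (a point): the same at x = +45, y = -47 mm
- corner_far_left (a point): the same at x = +45, y = +47 mm
- wedge_shim: loose hardwood wedge on the bench left of the sled, 56 (x) x 26 mm (y), 30 g; 1.5 mm thick at the tip (+x end), rising 1 in 6 to 10.8 mm at the butt; flat below. Origin at the centre of its underside, z up. Friction is about 0.6, so it stays where it jams; the push it needs rises once it bears on the blank, beyond some 4 N on its butt (2 N while gripped) it lifts or shifts the blank
- wedge_tip (a point): middle of the wedge's thin edge, on its underside, 28 mm from the wedge's origin along +x
- calipers: steel outside calipers, 138 x 93 x 8 mm, lying behind the wedge; not to be disturbed. Over them hangs the fixed bar of a lamp, 430 to 490 mm above the bench at world x = 0.55 to 0.58 m, from y = -0.10 m to the left: keep the arm clear of it
- tape_measure: tape measure, 34 x 76 x 65 mm, standing at the back; not to be disturbed
- pencil: carpenter's pencil, 182 mm long, 8 mm thick, lying behind the wedge; not to be disturbed
- turned_bowl: small turned wooden bowl, 67 mm across, 28 mm high, left of the wedge; not to be disturbed
- offcut_a: block-shaped wood offcut, 42 x 85 x 33 mm, left, behind the wedge; not to be disturbed
- faceplate: steel faceplate, 80 mm across, 36 mm high, behind the wedge; not to be disturbed
- wax_tin: round tin, 82 mm across, 39 mm high, at the right; not to be disturbed
Not all that is in view belongs to the job. Leave any yellow look-alike of the wedge_shim alone.

How it is judged:
By the outcome, as a careful person would: the job done as asked, in the order asked, and still so for the second after the job is handed in, with the robot touching nothing.
It also fails if it takes over 72 s, if anything falls off the work surface, if the arm or the gripper's body presses on something with over 40 N, if the wrist force passes 120 N, or if a joint passes its speed limit or range.

## Working session

There is one attempt and no reset: what is moved stays moved. The work goes in short steps, Python scripts to look and compute and a tool call to move; the robot and the scene stay as the last step left them, time stands still between calls to the robot, and variables do not carry over. Pictures are saved under pics/ and viewed, at most 10 in all, crops included, and the job is handed in when it is done.

Besides the shell and the picture viewer there is one more tool, called as name(argument=value, ...) on one line, values as JSON. move_arm: Moves the arm, as the interface text tells. Its arguments: {"type":"object","properties":{"moves":{"type":"array"},"newtons":{"type":"number"}},"required":["moves"]}

```bash
mkdir -p pics; ls; cat > h.py <<'E'
import numpy as np, cv2
from workcell import get_state, imaging, workorder, spotter
from scipy.spatial.transform import Rotation as Rn
def shot(n,f=None):
    inf=imaging.camera_info(n); p,d=imaging.read_camera(n)
    if f: cv2.imwrite('pics/'+f,cv2.cvtColor(p,cv2.COLOR_RGB2BGR))
    return p,d,inf
def world(inf,d):
    K,R,t=map(np.array,(inf['mtx'],inf['R'],inf['t']))
    v,u=np.mgrid[:d.shape[0],:d.shape[1]]
    c=np.stack([(u-K[0,2])/K[0,0]*d,(v-K[1,2])/K[1,1]*d,d],-1)
    W=(c-t.ravel())@R; W[d==0]=np.nan
    return W
def at(W,p,r=2):
    u,v=int(round(p[0])),int(round(p[1])); return np.nanmedian(W[v-r:v+r+1,u-r:u+r+1].reshape(-1,3),0)
def plan(tgt):
    s=get_state(); R=Rn.from_quat(s['tcp_rot']).as_matrix()
    return (R.T@(np.array(tgt)-s['tcp_pos'])*1000).round(1)
E
python3 - <<'E'
from h import *
s=get_state(); print({k:np.round(v,3) for k,v in s.items()}); print(Rn.from_quat(s['tcp_rot']).as_matrix().round(3))
p,d,inf=shot('top','top.png'); W=world(inf,d)
p2,d2,i2=shot('scene','scene.png'); W2=world(i2,d2)
for c,w in(('top',W),('scene',W2)):
  for t in ['blank','wedge_shim','sled','bearer_near_left','calipers','pencil','turned_bowl','faceplate','tape_measure','offcut_a','wax_tin']:
    for b in spotter.boxes_of(c,t)[:3]: print(c,t,round(b['confidence'],2),np.round(b['position']),at(w,b['position']).round(3))
E
```

```text
pics
{'clock': np.float64(0.0), 'joint_pos': array([-1.252,  0.218,  1.615,  0.   ,  1.311, -0.112]), 'qd': array([-0.001, -0.   ,  0.   ,  0.   , -0.001,  0.   ]), 'tau': array([-1.0000e-03, -3.9684e+01, -3.0385e+01, -0.0000e+00,  1.0000e-02,
        0.0000e+00]), 'tcp_pos': array([ 0.261, -0.567,  0.23 ]), 'tcp_rot': array([ 0.977,  0.214, -0.   , -0.001]), 'wrist_force': array([-0.097, -0.602,  0.12 ]), 'wrist_torque': array([-0.031, -0.017,  0.047]), 'grasp_force': np.float64(0.0), 'width': np.float64(0.085)}
[[ 0.909  0.418 -0.001]
 [ 0.418 -0.909  0.002]
 [ 0.    -0.002 -1.   ]]
top blank 0.77 [307. 219.] [ 0.469 -0.305  0.084]
top wedge_shim 0.62 [233. 227.] [ 0.446 -0.097  0.005]
top wedge_shim 0.56 [186. 242.] [0.401 0.041 0.003]
top sled 0.83 [290. 234.] [ 0.427 -0.264  0.016]
top bearer_near_left 0.81 [289. 232.] [ 0.433 -0.261  0.015]
top calipers 0.52 [309. 217.] [ 0.474 -0.311  0.085]
top calipers 0.48 [178. 180.] [0.586 0.071 0.   ]
top calipers 0.21 [290. 231.] [ 0.436 -0.262  0.016]
top pencil 0.69 [234. 227.] [ 0.446 -0.1    0.006]
top pencil 0.55 [189. 172.] [0.61 
[... 401 characters left out ...]
89 [258. 238.] [ 0.47  -0.342  0.086]
scene blank 0.36 [293. 193.] [ 0.675 -0.168  0.044]
scene wedge_shim 0.3 [257. 196.] [ 0.585 -0.107  0.021]
scene sled 0.71 [269. 270.] [ 0.477 -0.39   0.015]
scene bearer_near_left 0.68 [273. 272.] [ 0.482 -0.4    0.015]
scene calipers 0.45 [272. 272.] [ 0.479 -0.4    0.015]
scene calipers 0.43 [241. 178.] [0.597 0.035 0.001]
scene pencil 0.18 [259. 237.] [ 0.473 -0.34   0.085]
scene faceplate 0.8 [258. 196.] [ 0.588 -0.11   0.023]
scene tape_measure 0.91 [294. 192.] [ 0.676 -0.174  0.05 ]
scene tape_measure 0.56 [255. 240.] [ 0.46  -0.344  0.085]
scene wax_tin 0.97 [297. 327.] [ 0.441 -0.58   0.039]
scene wax_tin 0.35 [294. 190.] [ 0.677 -0.17   0.057]
```

```bash
python3 - <<'E'
import cv2
a=cv2.imread('pics/top.png')[120:310,110:430]; cv2.imwrite('pics/topc.png',cv2.resize(a,(800,475),interpolation=cv2.INTER_CUBIC))
E
```

```text
(no output)
```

View pics/topc.png

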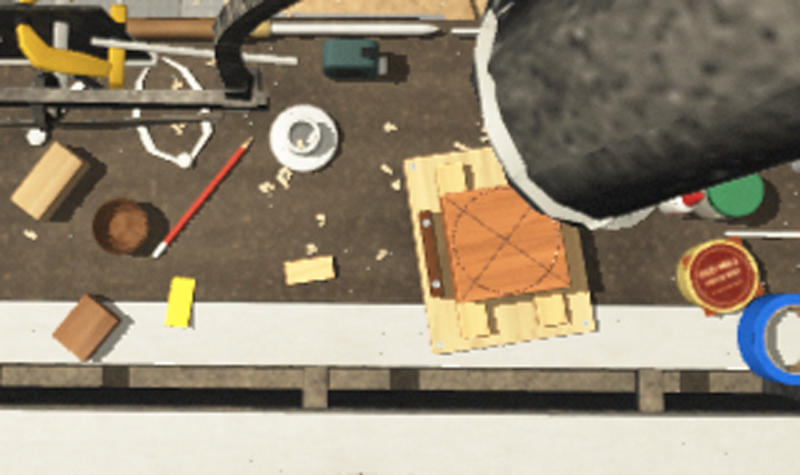

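The crop shows the sled at right with the blank's centre at crop (508,243). The real wedge is at (310,270), lying crosswise, and the yellow look-alike is at (181,302). The arm partly hides the far right of the sled. Next I'll move so the wrist camera looks at the sled.

```bash
python3 - <<'E'
from h import *
i=imaging.camera_info('wrist');s=get_state();R=Rn.from_quat(s['tcp_rot']).as_matrix()
c=-np.array(i['R']).T@np.array(i['t']).ravel()
print('cam in tool mm',R.T@(c-s['tcp_pos'])*1000,'\naxes in tool',(np.array(i['R'])@R).round(3),np.array(i['mtx']).round(0).tolist())
print(plan([.40,-.30,.30]))
E
```

```text
cam in tool mm [  71.32168145    0.26648447 -142.18236546] 
axes in tool [[-0.     1.    -0.   ]
 [-0.959 -0.    -0.282]
 [-0.282  0.     0.959]] [[328.0, 0.0, 261.0], [0.0, 328.0, 189.0], [0.0, 0.0, 1.0]]
[ 238.2 -185.4  -68.7]
```

move_arm(moves=[[255,[55,-40,-10],0.14],[255,[110,-85,-30],0.28],[255,[165,-130,-40],0.28],[255,[220,-170,-50],0.28],[255,[260,-200,-60],0.28],[255,[285,-215,-60],0.28],[255,[285,-215,-60],0.28]])

```text
clock: 2.08
tcp_pos: [0.4318, -0.2509, 0.2922]
tcp_rot: [0.997, 0.078, 0.001, 0.0]
wrist_force: [0.4, -0.3, -0.3]
width: -0.0002
grasp_force: 0.0
```

```bash
cat > sled.py <<'E'
from h import *
p,d,inf=shot('wrist','w1.png'); W=world(inf,d)
p2,d2,i2=shot('top','top2.png'); W2=world(i2,d2)
def rect(W,zl,zh,box):
    m=(W[...,2]>zl)&(W[...,2]<zh)&(W[...,0]>box[0])&(W[...,0]<box[1])&(W[...,1]>box[2])&(W[...,1]<box[3])
    n,l,st,_=cv2.connectedComponentsWithStats(m.astype('uint8')); k=1+st[1:,4].argmax(); q=W[l==k][:,:2]
    return cv2.minAreaRect((q*1000).astype('float32')), np.median(W[l==k][:,2]),len(q)
if __name__=='__main__':
    for n,w in(('wrist',W),('top',W2)):
        print(n,'blank',rect(w,.075,.095,(.35,.6,-.45,-.2)))
        print(n,'sled base',rect(w,.009,.020,(.3,.7,-.5,-.15)))
    s=get_state();print(s['clock'],s['tcp_pos'],s['wrist_force'])
    print(Rn.from_quat(s['tcp_rot']).as_matrix().round(3))
    m=(W2[...,2]>.001)&(W2[...,0]>.40)&(W2[...,0]<.49)&(W2[...,1]>-.15)&(W2[...,1]<-.04)
    q=W2[m]; print(len(q),cv2.minAreaRect((q[:,:2]*1000).astype('float32')))
    for y in np.arange(-.14,-.05,.01):
        k=q[abs(q[:,1]-y)<.005]; print(round(y,3),len(k),k[:,2].mean().round(4) if len(k) else 0)
E
python3 sled.py
```

```text
wrist blank (((477.13800048828125, -318.80389404296875), (118.55319213867188, 123.77960968017578), 8.953970909118652), np.float64(0.08452284992617903), 13288)
wrist sled base (((480.9139709472656, -319.40545654296875), (240.88816833496094, 190.1160888671875), 8.770513534545898), np.float64(0.014479928944736022), 10341)
top blank (((512.3982543945312, -347.1831970214844), (85.54352569580078, 12.764278411865234), 54.925445556640625), np.float64(0.08491973058342635), 82)
top sled base (((555.6846923828125, -260.9296875), (74.217529296875, 121.94470977783203), 25.570737838745117), np.float64(0.014801938797777671), 447)
2.175 [ 0.43024778 -0.25340524  0.29139934] [-0.65906467 -0.58956261 -0.49196542]
[[ 0.988  0.152 -0.   ]
 [ 0.152 -0.988 -0.001]
 [-0.     0.001 -1.   ]]
426 ((444.88958740234375, -95.1915283203125), (85.33177947998047, 109.8641357421875), 0.42435958981513977)
-0.14 36 0.0022
-0.13 20 0.0037
-0.12 48 0.0072
-0.11 67 0.0161
-0.1 44 0.0122
-0.09 52 0.0037
-0.08 44 0.0032
-0.07 23 0.0022
-0.06 31 0.0023
```

View pics/w1.png

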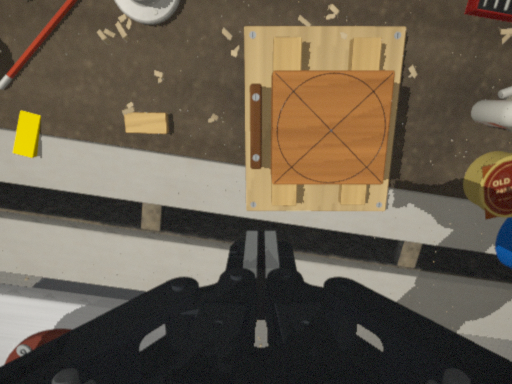

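The wrist view shows the sled and blank in full, with the blank centred at (331,127). The bearers stick out above and below it. The wedge is at (147,123) and the yellow look-alike at (27,134). I'll take depths from this same view.

```bash
python3 - <<'E'
from h import *
p,d,inf=shot('wrist'); W=world(inf,d)
th=np.radians(8.9); R=np.array([[np.cos(th),-np.sin(th)],[np.sin(th),np.cos(th)]])
q=(W[...,:2]-[.477,-.319])@R; z=W[...,2]
for n,cx,cy in(('NR',-82,-45),('NL',-82,45),('FR',82,-45),('FL',82,45)):
    m=(abs(q[...,0]*1000-cx)<10)&(abs(q[...,1]*1000-cy)<9); print(n,m.sum(),np.nanmedian(z[m]).round(4))
m=(z>.028)&(z<.04)
for sx in(-1,1):
    for sy in (-1,1):
        k=m&(q[...,0]*sx>.062)&(q[...,0]*sx<.115)&(abs(q[...,1]*sy-.045)<.03); print(sx,sy,(np.percentile(q[k],[1,99],axis=0)*1000).round(1).tolist())
c=spotter.boxes_of('wrist','wedge_shim'); print([(round(b['confidence'],2),b['position']) for b in c])
hsv=cv2.cvtColor(p,cv2.COLOR_RGB2HSV)
roi=np.zeros(z.shape,bool); roi[105:140,115:180]=True
m=roi&(hsv[...,1]>85)&(hsv[...,2]>110)
n,l,st,_=cv2.connectedComponentsWithStats(m.astype('uint8'));k=1+st[1:,4].argmax();m=l==k
P=W[m]; r=cv2.minAreaRect((P[:,:2]*1000).astype('float32')); print(r,st[k])
A=np.c_[P[:,:2]-P[:,:2].mean(0),np.ones(len(P))]; g=np.linalg.lstsq(A,P[:,2],rcond=None)[0]; print('grad',g,'uphill deg',np.degrees(np.arctan2(g[1],g[0])))
print(p[123,147],p[115,160])
cv2.imwrite('pics/wz.png',cv2.resize(cv2.cvtColor(p,cv2.COLOR_RGB2BGR)[95:150,100:190],(720,440),interpolation=cv2.INTER_CUBIC))
s=get_state();print(s['tcp_pos'],s['wrist_force'])
E
```

```text
NR 194 0.0304
NL 209 0.0346
FR 303 0.0344
FL 303 0.0344
-1 -1 [[-101.7, -60.9], [-74.3, -29.8]]
-1 1 [[-101.2, 28.9], [-72.9, 59.6]]
1 -1 [[63.8, -61.4], [97.4, -30.0]]
1 1 [[64.0, 28.3], [97.7, 59.3]]
[(0.83, [142.0, 120.1])]
((442.3585510253906, -98.39956665039062), (28.309589385986328, 58.08250045776367), 8.601163864135742) [121 110  44  23 924]
 ** On entry to DLASCL parameter number  4 had an illegal value
 ** On entry to DLASCL parameter number  4 had an illegal valueTraceback (most recent call last):
  File "<stdin>", line 17, in <module>
    x, resids, rank, s = _umath_linalg.lstsq(a, b, rcond,
                         ~~~~~~~~~~~~~~~~~~~^^^^^^^^^^^^^
                                             signature=signature)
                                             ^^^^^^^^^^^^^^^^^^^^
    raise LinAlgError("SVD did not converge in Linear Least Squares")
numpy.linalg.LinAlgError: SVD did not converge in Linear Least Squares
```

```bash
python3 - <<'E'
from h import *
p,d,inf=shot('wrist'); W=world(inf,d); z=W[...,2]
hsv=cv2.cvtColor(p,cv2.COLOR_RGB2HSV)
roi=np.zeros(z.shape,bool); roi[105:140,115:180]=True
m=roi&(hsv[...,1]>85)&(hsv[...,2]>110)&np.isfinite(z)
n,l,st,_=cv2.connectedComponentsWithStats(m.astype('uint8'));k=1+st[1:,4].argmax();m=l==k
P=W[m]; r=cv2.minAreaRect((P[:,:2]*1000).astype('float32')); print(r)
A=np.c_[P[:,:2]-P[:,:2].mean(0),np.ones(len(P))]; g=np.linalg.lstsq(A,P[:,2],rcond=None)[0]; print('grad',g,'uphill deg',np.degrees(np.arctan2(g[1],g[0])))
cv2.imwrite('pics/wz.png',cv2.resize(cv2.cvtColor(p,cv2.COLOR_RGB2BGR)[95:150,100:190],(720,440),interpolation=cv2.INTER_CUBIC))
s=get_state();print(s['tcp_pos'],s['joint_pos'].round(2),s['wrist_force'])
th=np.radians(8.9); R=np.array([[np.cos(th),-np.sin(th)],[np.sin(th),np.cos(th)]])
for n,x,y in(('NL',-45,47),('FL',45,47),('FR',45,-47),('NR',-45,-47)):
    c=np.array([.477,-.319])+R@[x/1e3,y/1e3]; print(n,c,plan([*c,.090]))
E
```

```text
((442.1459045410156, -98.50439453125), (28.357236862182617, 57.76079559326172), 8.201714515686035)
grad [ 0.04795329 -0.15400082  0.00531052] uphill deg -72.70428121480576
[ 0.42952938 -0.25454038  0.2909665 ] [-0.68 -0.1   1.83 -0.    1.41  0.75] [-0.46428737  0.48751928 -0.56640962]
NL [ 0.42527042 -0.27952785] [ -7.8  24.1 201. ]
FL [ 0.51418681 -0.26560392] [ 82.2  23.5 200.9]
FR [ 0.52872958 -0.35847215] [ 82.8 117.5 200.9]
NR [ 0.43981319 -0.37239608] [ -7.2 118.1 201. ]
```

View pics/wz.png

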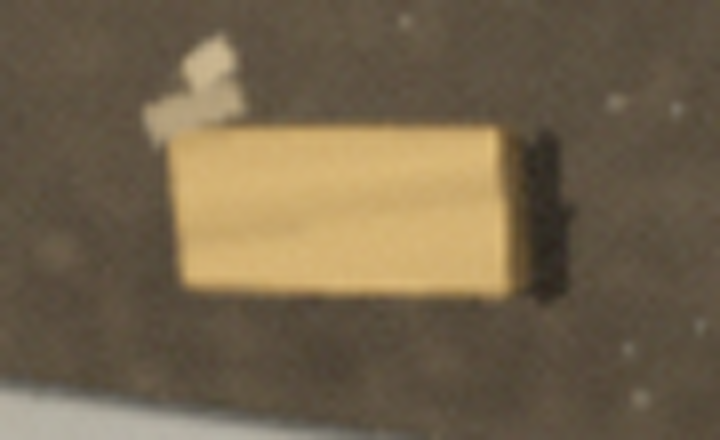

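The thick butt is at the right (−y) with its shadow, at crop (510,210), so the thin tip points to +y. The depths suggest the near right bearer is about 4 mm low. I'll press all four corners to feel it.

move_arm(moves=[[255,[-4,12,50],0],[255,[-8,24,110],0],[255,[-8,24,165],0],[255,[-8,24,195],0],[255,[-8,24,200],0],[255,[-8,24,202],0],[255,[-8,24,204],0],[255,[-8,24,204],0]])

```text
clock: 3.32
tcp_pos: [0.4268, -0.2793, 0.0887]
tcp_rot: [0.997, 0.075, 0.001, 0.001]
wrist_force: [0.0, -0.3, 0.4]
width: -0.0
grasp_force: 0.0
```

move_arm(moves=[[255,[0,0,1],0],[255,[0,0,2],0],[255,[0,0,3],0],[255,[0,0,3.5],0],[255,[0,0,3.5],0]])

```text
clock: 3.95
tcp_pos: [0.4261, -0.2785, 0.0851]
tcp_rot: [0.997, 0.075, -0.0, -0.0]
wrist_force: [-2.0, 2.5, 7.8]
width: 0.0001
grasp_force: 3.8
```

move_arm(moves=[[255,[0,0,0.7],0],[255,[0,0,0.7],0]])

```text
clock: 4.2
tcp_pos: [0.4261, -0.2785, 0.085]
tcp_rot: [0.997, 0.075, -0.0, -0.0]
wrist_force: [-3.7, 3.0, 11.3]
width: -0.0002
grasp_force: 5.7
```

move_arm(moves=[[255,[0,0,-10],0],[255,[30,0,-14],0],[255,[75,0,-14],0],[255,[90,0,-10],0],[255,[90,0,-5],0],[255,[90,0,-2],0],[255,[90,0,-1],0],[255,[90,0,0],0],[255,[90,0,0],0]])

```text
clock: 5.32
tcp_pos: [0.5135, -0.2645, 0.085]
tcp_rot: [0.997, 0.075, -0.001, -0.001]
wrist_force: [-4.5, 3.9, 11.6]
width: 0.0002
grasp_force: 6.2
```

move_arm(moves=[[255,[0,0,-10],0],[255,[0,30,-14],0],[255,[0,80,-14],0],[255,[0,94,-10],0],[255,[0,94,-5],0],[255,[0,94,-2],0],[255,[0,94,-1],0],[255,[0,94,0],0],[255,[0,94,0],0]])

```text
clock: 6.45
tcp_pos: [0.5278, -0.3568, 0.085]
tcp_rot: [0.997, 0.076, -0.002, -0.0]
wrist_force: [-6.1, 1.6, 11.0]
width: 0.0001
grasp_force: 5.5
```

move_arm(moves=[[255,[0,0,-10],0],[255,[-30,0,-14],0],[255,[-75,0,-14],0],[255,[-90,0,-10],0],[255,[-90,0,-5],0],[255,[-90,0,-2],0],[255,[-90,0,-1],0],[255,[-90,0,0],0],[255,[-90,0,0],0]])

```text
clock: 7.58
tcp_pos: [0.4403, -0.3717, 0.0841]
tcp_rot: [0.997, 0.076, -0.001, 0.0]
wrist_force: [-4.2, 0.9, 6.9]
width: 0.0001
grasp_force: 3.4
```

move_arm(moves=[[255,[0,0,1],0],[255,[0,0,2],0],[255,[0,0,3],0],[255,[0,0,3],0]])

```text
clock: 8.07
tcp_pos: [0.4394, -0.3732, 0.0824]
tcp_rot: [0.997, 0.076, -0.002, 0.001]
wrist_force: [-8.6, -1.5, 12.1]
width: 0.0002
grasp_force: 6.0
```

move_arm(moves=[[255,[0,0,-4],0],[255,[0,0,-10],0],[200,[0,0,-50],0],[150,[10,-40,-80],-0.18],[120,[20,-90,-90],-0.36],[120,[30,-145,-80],-0.54],[120,[40,-200,-70],-0.72],[120,[43,-256,-70],-0.9],[120,[43,-256,-70],-1.08],[120,[43,-256,-70],-1.26]])

```text
clock: 9.32
tcp_pos: [0.4445, -0.1104, 0.1501]
tcp_rot: [0.759, 0.652, 0.0, 0.0]
wrist_force: [0.3, -0.4, 0.2]
width: 0.0449
grasp_force: 0.0
```

move_arm(moves=[[120,[0,0,0],-0.18],[120,[0,0,0],-0.3],[120,[0,0,0],-0.3]])

```text
clock: 9.7
tcp_pos: [0.4445, -0.1115, 0.1501]
tcp_rot: [0.656, 0.755, 0.0, 0.0]
wrist_force: [0.4, -0.0, -0.0]
width: 0.0452
grasp_force: 0.0
```

```bash
cat > wz.py <<'E'
from h import *
import sys
s=get_state();R=Rn.from_quat(s['tcp_rot']).as_matrix()
p,d,inf=shot('wrist',sys.argv[1]); W=world(inf,d)
print(s['clock'],s['tcp_pos'],'yaw',np.degrees(np.arctan2(R[1,0],R[0,0])),s['wrist_force'],s['width'],s['joint_pos'].round(2))
hsv=cv2.cvtColor(p,cv2.COLOR_RGB2HSV)
b=spotter.boxes_of('wrist','wedge_shim'); print([(round(x['confidence'],2),np.round(x['position'])) for x in b])
m=(hsv[...,0]<28)&(hsv[...,1]>75)&(hsv[...,2]>110)&(np.linalg.norm(W[...,:2]-[.442,-.0985],axis=-1)<.05)&(W[...,2]<.02)
m=cv2.morphologyEx(m.astype('uint8'),cv2.MORPH_OPEN,np.ones((5,5)))
n,l,st,_=cv2.connectedComponentsWithStats(m);k=1+st[1:,4].argmax();P=W[l==k]
r=cv2.minAreaRect((P[:,:2]*1000).astype('float32'));print(r,st[k])
A=np.c_[P[:,:2]-P[:,:2].mean(0),np.ones(len(P))]; g=np.linalg.lstsq(A,P[:,2],rcond=None)[0]; print('uphill',np.degrees(np.arctan2(g[1],g[0])),np.hypot(*g[:2]))
c=np.array(r[0])/1e3; print('centre in tool',plan([*c,0]))
E
python3 wz.py w2.png
```

```text
9.7 [ 0.44446904 -0.11146971  0.15006579] yaw 97.97965744897004 [ 0.39822811 -0.02421685 -0.00966831] 0.04524278447084483 [-0.4  -0.06  2.07  0.    1.13 -0.54]
[(0.91, array([260., 163.]))]
((443.5770568847656, -100.33073425292969), (28.03060531616211, 60.550106048583984), 8.378504753112793) [ 246  128   32   66 2030]
uphill -107.57229681100021 0.1600714813772534
centre in tool [ 11.3   0.8 150.1]
```

View pics/w2.png

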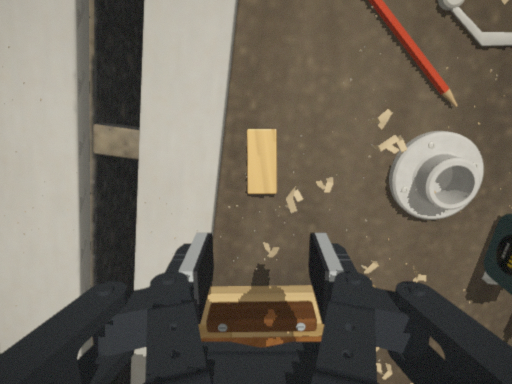

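The wedge is at (262,161), aligned between the open fingers. The faceplate at (437,187) is well clear. I'll descend and grip.

move_arm(moves=[[120,[-2,0.8,50],0],[120,[-2,0.8,100],0],[120,[-2,0.8,135],0],[120,[-2,0.8,146],0],[120,[-2,0.8,148],0],[255,[-2,0.8,148],0],[255,[-2,0.8,148],0],[255,[-2,0.8,148],0],[255,[-2,0.8,148],0]], newtons=25)

```text
clock: 10.92
tcp_pos: [0.4468, -0.1144, 0.0037]
tcp_rot: [0.656, 0.755, 0.001, 0.002]
wrist_force: [-0.8, -0.2, 6.9]
width: 0.0249
grasp_force: 26.6
```

move_arm(moves=[[120,[0,0,0],0],[120,[0,0,-3],0],[120,[0,0,-3],0],[255,[0,0,-3],0],[255,[0,0,-3],0],[255,[0,0,-3],0],[255,[0,0,-3],0]], newtons=30)

```text
clock: 11.8
tcp_pos: [0.4452, -0.1137, 0.0052]
tcp_rot: [0.656, 0.755, 0.0, 0.0]
wrist_force: [0.3, -0.4, 2.2]
width: 0.0249
grasp_force: 29.6
```

move_arm(moves=[[255,[0,0,-30],0],[255,[0,0,-85],0],[255,[-25,-10,-125],0.18],[255,[-75,-30,-125],0.36],[255,[-125,-50,-125],0.54],[255,[-175,-72,-125],0.72],[255,[-220,-92,-125],0.9],[255,[-255,-106,-125],1.08],[255,[-255,-106,-125],1.26],[255,[-255,-106,-125],1.42]])

```text
clock: 13.05
tcp_pos: [0.3751, -0.3814, 0.1294]
tcp_rot: [0.99, 0.141, -0.0, -0.001]
wrist_force: [0.5, -0.4, -0.3]
width: 0.0247
grasp_force: 29.6
```

move_arm(moves=[[255,[0,0,0],0.135],[255,[0,0,0],0.135],[255,[0,0,0],0.135]])

```text
clock: 13.42
tcp_pos: [0.3756, -0.3808, 0.1298]
tcp_rot: [0.997, 0.079, -0.0, -0.0]
wrist_force: [-0.4, -0.8, 0.1]
width: 0.0249
grasp_force: 29.6
```

```bash
cat > pl.py <<'E'
from h import *
import sys
s=get_state();R=Rn.from_quat(s['tcp_rot']).as_matrix()
p,d,inf=shot('wrist',sys.argv[1]); W=world(inf,d)
print(s['clock'],s['tcp_pos'],'yaw',np.degrees(np.arctan2(R[1,0],R[0,0])),s['wrist_force'],s['width'])
z=W[...,2]
m=((z>.079)&(z<.092)&(np.linalg.norm(W[...,:2]-[.477,-.319],axis=-1)<.1)).astype('uint8')
n,l,st,_=cv2.connectedComponentsWithStats(m);k=1+st[1:,4].argmax();P=W[l==k]
r=cv2.minAreaRect((P[:,:2]*1000).astype('float32'));print('blank',r)
A=np.c_[P[:,:2]-P[:,:2].mean(0),np.ones(len(P))];print('tilt',np.linalg.lstsq(A,P[:,2],rcond=None)[0])
th=np.radians(8.9);B=np.array([[np.cos(th),-np.sin(th)],[np.sin(th),np.cos(th)]])
print('tcp in blank frame',(B.T@(s['tcp_pos'][:2]-np.array(r[0])/1e3))*1000)
q=(W-[*s['tcp_pos']])@R  # tool frame
k=(abs(q[...,1])<.016)&(q[...,2]>-.012)&(q[...,2]<.012)&(q[...,0]>.005)&(q[...,0]<.08)
if k.sum(): print('wedge in tool', (np.percentile(q[k],[1,50,99],axis=0)*1000).round(1).tolist(),k.sum())
E
python3 pl.py w3.png
```

```text
13.425 [ 0.37561454 -0.38078363  0.12978693] yaw 9.039489188025128 [-0.40867082 -0.8485215   0.10126195] 0.024874130992711883
blank ((451.0502624511719, -323.1204528808594), (67.00769805908203, 124.0179214477539), 9.028447151184082)
tilt [-0.00010707 -0.00039207  0.08439676]
tcp in blank frame [-83.44855796 -45.29821513]
wedge in tool [[5.4, -12.8, -8.9], [24.3, 0.5, 1.0], [43.3, 13.7, 4.9]] 4873
```

View pics/w3.png

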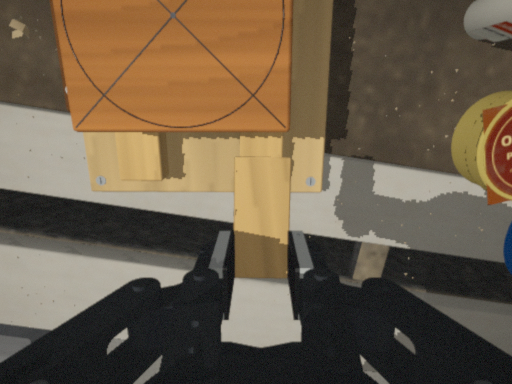

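The wedge is held square, tip at (262,157), lined up with the near right bearer at (262,145). The blank's edge is about 6 mm ahead of the tip, and the wedge's underside lies about 6 mm below the TCP.

move_arm(moves=[[255,[0,0,40],0],[255,[0,0,75],0],[255,[0,0,88],0],[255,[0,0,91],0],[255,[0,0,91],0],[255,[0,0,91],0]])

```text
clock: 14.22
tcp_pos: [0.3767, -0.3821, 0.0407]
tcp_rot: [0.997, 0.078, 0.001, 0.001]
wrist_force: [-0.2, 0.5, 0.1]
width: 0.0249
grasp_force: 29.6
```

move_arm(moves=[[255,[0,0,1],0],[255,[0,0,1.5],0],[255,[0,0,1.5],0],[255,[0,0,1.5],0]])

```text
clock: 14.72
tcp_pos: [0.3757, -0.381, 0.0376]
tcp_rot: [0.997, 0.078, -0.0, -0.0]
wrist_force: [-0.0, 0.3, -0.5]
width: 0.0246
grasp_force: 29.6
```

```bash
python3 pl.py w4.png
```

```text
14.725 [ 0.37573998 -0.38096161  0.03759703] yaw 8.927173297491946 [-0.03464925  0.25065173 -0.51656269] 0.024566728367086604
blank ((442.3837890625, -339.15423583984375), (45.07651138305664, 95.269287109375), 8.877038955688477)
tilt [0.0011693  0.00025226 0.08445374]
tcp in blank frame [-72.30944288 -30.99351582]
wedge in tool [[5.4, -15.4, -9.1], [22.1, 0.0, 0.9], [38.7, 15.5, 8.3]] 4875
```

move_arm(moves=[[255,[0,0,0.5],0],[255,[0,0,1],0],[255,[0,0,1],0]])

```text
clock: 15.15
tcp_pos: [0.3757, -0.3809, 0.0365]
tcp_rot: [0.997, 0.078, -0.0, -0.0]
wrist_force: [0.6, -0.3, -0.1]
width: 0.0245
grasp_force: 29.6
```

move_arm(moves=[[255,[0,0,0.5],0],[255,[0,0,1],0],[255,[0,0,1],0]])

```text
clock: 15.52
tcp_pos: [0.3758, -0.3811, 0.036]
tcp_rot: [0.997, 0.078, -0.0, -0.0]
wrist_force: [-0.7, 0.8, 3.2]
width: 0.0244
grasp_force: 30.0
```

move_arm(moves=[[255,[0,0,-0.4],0],[255,[4,0,-0.4],0],[255,[8,0,-0.4],0],[255,[12,0,-0.4],0],[255,[15,0,-0.4],0],[255,[15,0,-0.4],0],[255,[15,0,-0.4],0]])

```text
clock: 16.4
tcp_pos: [0.391, -0.3787, 0.0361]
tcp_rot: [0.997, 0.078, 0.0, 0.0]
wrist_force: [0.8, -0.4, 1.2]
width: 0.0245
grasp_force: 29.8
```

move_arm(moves=[[120,[0,0,0],0],[120,[0,0,0],0],[120,[0,0,-15],0],[120,[0,0,-35],0],[200,[-20,0,-35],0],[255,[-36,0,-35],0],[255,[-36,0,-35],0]])

```text
clock: 17.27
tcp_pos: [0.3528, -0.3836, 0.07]
tcp_rot: [0.997, 0.077, -0.001, -0.001]
wrist_force: [0.5, 0.7, 0.5]
width: 0.0002
grasp_force: 0.0
```

```bash
python3 pl.py w5.png
```

```text
17.275 [ 0.35275338 -0.38355909  0.06996877] yaw 8.79267082501276 [0.50396908 0.66302159 0.48932114] 0.00019011099978511156
blank ((433.1718444824219, -330.07305908203125), (30.089458465576172, 115.84225463867188), 8.755364418029785)
tilt [0.00865439 0.00080812 0.08438327]
tcp in blank frame [-87.72505709 -40.40047772]
wedge in tool [[6.5, -14.0, -11.9], [10.9, -0.9, -8.3], [73.0, 13.2, 11.2]] 453
```

View pics/w5.png

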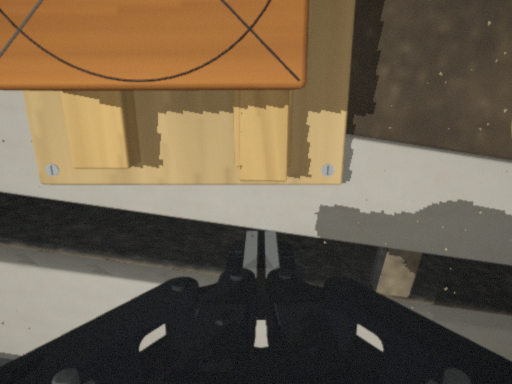

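The wedge lies on the bearer with its butt at (262,180) and its tip under the blank's edge. I'll push on the butt with shut fingers.

move_arm(moves=[[255,[0,0,20],0],[255,[0,0,33],0],[255,[5,0,35],0],[255,[9,0,35],0],[255,[12,0,35],0],[255,[14,0,35],0],[255,[15,0,35],0],[255,[15,0,35],0]])

```text
clock: 18.32
tcp_pos: [0.37, -0.382, 0.0362]
tcp_rot: [0.997, 0.078, 0.0, 0.0]
wrist_force: [-0.6, -0.1, -0.7]
width: -0.0
grasp_force: 0.0
```

move_arm(moves=[[255,[1,0,0],0],[255,[2,0,0],0],[255,[2,0,0],0]])

```text
clock: 18.7
tcp_pos: [0.3718, -0.3816, 0.036]
tcp_rot: [0.997, 0.078, 0.0, -0.0]
wrist_force: [-0.1, -0.1, -0.1]
width: 0.0001
grasp_force: 0.0
```

move_arm(moves=[[255,[1,0,0],0],[255,[2,0,0],0],[255,[2,0,0],0]])

```text
clock: 19.08
tcp_pos: [0.3739, -0.3813, 0.036]
tcp_rot: [0.997, 0.078, 0.0, -0.0]
wrist_force: [-0.4, -0.2, 0.4]
width: -0.0002
grasp_force: 0.0
```

```bash
python3 pl.py w6.png; python3 - <<'E'
import cv2
a=cv2.imread('pics/w6.png')[40:290,150:400]; cv2.imwrite('pics/w6c.png',cv2.resize(a,(600,600),interpolation=cv2.INTER_CUBIC))
E
```

```text
19.075 [ 0.37391216 -0.38127547  0.035985  ] yaw 8.93048382806328 [-0.42482322 -0.19349095  0.38467134] -0.00021379825695880242
blank ((441.3868408203125, -340.38995361328125), (42.825008392333984, 93.08961486816406), 8.880544662475586)
tilt [0.00128873 0.00015635 0.08444991]
tcp in blank frame [-72.98768991 -29.95421952]
wedge in tool [[6.9, -15.3, -11.1], [25.8, 0.0, -2.5], [41.8, 15.5, 6.7]] 4907
```

View pics/w6c.png

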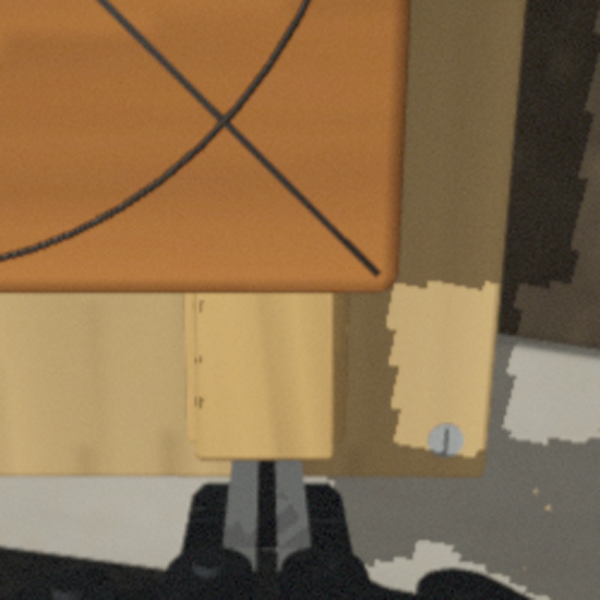

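The finger tips are just at the butt, crop (265,460), and the wedge is about 11 mm in. A few more millimetres are needed, so I'll creep.

move_arm(moves=[[255,[1,0,0],0],[255,[2,0,0],0],[255,[2,0,0],0]])

```text
clock: 19.5
tcp_pos: [0.3753, -0.381, 0.0359]
tcp_rot: [0.997, 0.078, -0.001, -0.0]
wrist_force: [-2.3, -0.8, 0.9]
width: -0.0001
grasp_force: 1.3
```

move_arm(moves=[[255,[0.5,0,0],0],[255,[1,0,0],0],[255,[1,0,0],0]])

```text
clock: 19.88
tcp_pos: [0.3758, -0.3808, 0.0359]
tcp_rot: [0.997, 0.078, -0.001, -0.0]
wrist_force: [-4.4, -0.7, 2.3]
width: 0.0003
grasp_force: 2.7
```

move_arm(moves=[[255,[-2,0,0],0],[255,[-25,0,0],0],[255,[-30,0,-40],0],[255,[-20,0,-95],0],[255,[20,0,-130],0],[255,[20,0,-130],0],[255,[20,0,-130],0],[255,[20,0,-130],0]])

```text
clock: 20.88
tcp_pos: [0.3951, -0.3765, 0.1638]
tcp_rot: [0.997, 0.078, -0.001, -0.002]
wrist_force: [-0.7, 0.6, 0.0]
width: -0.0001
grasp_force: 0.0
```

```bash
cat > ck.py <<'E'
from h import *
import sys
s=get_state();p,d,inf=shot('wrist',sys.argv[1]); W=world(inf,d); z=W[...,2]
m=((z>.079)&(z<.095)&(np.linalg.norm(W[...,:2]-[.477,-.319],axis=-1)<.1)).astype('uint8')
n,l,st,_=cv2.connectedComponentsWithStats(m);k=1+st[1:,4].argmax();P=W[l==k]
r=cv2.minAreaRect((P[:,:2]*1000).astype('float32'));print(s['clock'],s['tcp_pos'],'blank',r)
th=np.radians(8.9);B=np.array([[np.cos(th),-np.sin(th)],[np.sin(th),np.cos(th)]])
A=np.c_[(P[:,:2]-[.477,-.319])@B,np.ones(len(P))];print('tilt mm/m',1000*np.linalg.lstsq(A,P[:,2],rcond=None)[0])
q=(W[...,:2]-[.477,-.319])@B*1000
for x in range(-112,-58,4):
    k=(abs(q[...,0]-x)<2)&(abs(q[...,1]+45)<9); print(x,k.sum(),(np.nanmedian(z[k])*1000).round(1) if k.sum() else '',end=' | ')
print('\nNR press',plan([.4398,-.3724,.095]))
E
python3 ck.py w7.png
```

```text
20.875 [ 0.39513468 -0.37653024  0.16381883] blank ((465.1261291503906, -320.9739685058594), (94.76639556884766, 123.8608627319336), 9.04974365234375)
tilt mm/m [-0.9442802  -0.53124531 84.39769246]
-112 72 14.5 | -108 62 14.7 | -104 1 210.9 | -100 105 201.0 | -96 419 210.8 | -92 340 201.6 | -88 324 201.3 | -84 612 190.1 | -80 3573 223.7 | -76 1943 217.7 | -72 3008 243.2 | -68 81 37.6 | -64 0  | -60 51 84.1 | 
NR press [45.   2.9 68.8]
```

move_arm(moves=[[255,[45,3,30],0],[255,[45,3,62],0],[255,[45,3,74],0],[255,[45,3,78],0],[255,[45,3,80],0],[255,[45,3,81],0],[255,[45,3,82],0],[255,[45,3,82.5],0],[255,[45,3,82.5],0]])

```text
clock: 22.05
tcp_pos: [0.4418, -0.3744, 0.0851]
tcp_rot: [0.997, 0.078, 0.0, 0.001]
wrist_force: [-1.1, 0.4, 5.5]
width: -0.0001
grasp_force: 2.7
```

move_arm(moves=[[255,[0,0,0.7],0],[255,[0,0,1.2],0],[255,[0,0,1.2],0],[255,[0,0,1.2],0]])

```text
clock: 22.55
tcp_pos: [0.4418, -0.3745, 0.085]
tcp_rot: [0.997, 0.078, 0.0, 0.001]
wrist_force: [-2.9, 2.2, 10.7]
width: -0.0002
grasp_force: 5.3
```

move_arm(moves=[[255,[0,0,-3],0],[255,[0,0,-10],0],[255,[0,0,-60],0],[255,[-30,0,-120],0],[255,[-60,0,-170],0],[255,[-60,0,-190],0],[255,[-60,0,-190],0],[255,[-60,0,-190],0],[255,[-60,0,-190],0]])

```text
clock: 23.68
tcp_pos: [0.3817, -0.3819, 0.2699]
tcp_rot: [0.997, 0.078, -0.001, -0.002]
wrist_force: [0.4, 0.7, 0.3]
width: -0.0001
grasp_force: 0.0
```

```bash
python3 ck.py w8.png; python3 - <<'E'
import cv2
a=cv2.imread('pics/w8.png')[0:240,150:420]; cv2.imwrite('pics/w8c.png',cv2.resize(a,(675,600),interpolation=cv2.INTER_CUBIC))
E
```

```text
23.675 [ 0.3816815  -0.38194069  0.26985201] blank ((470.5287170410156, -320.1126403808594), (106.62074279785156, 124.2231674194336), 9.276643753051758)
tilt mm/m [-1.42347267 -0.4422637  84.34493153]
-112 326 317.7 | -108 275 313.8 | -104 244 315.3 | -100 241 310.6 | -96 800 306.8 | -92 4764 324.4 | -88 2813 348.0 | -84 474 360.5 | -80 64 38.1 | -76 47 37.1 | -72 64 36.6 | -68 64 36.1 | -64 32 35.4 | -60 19 84.1 | 
NR press [ 59.1   0.  175. ]
```

View pics/w8c.png

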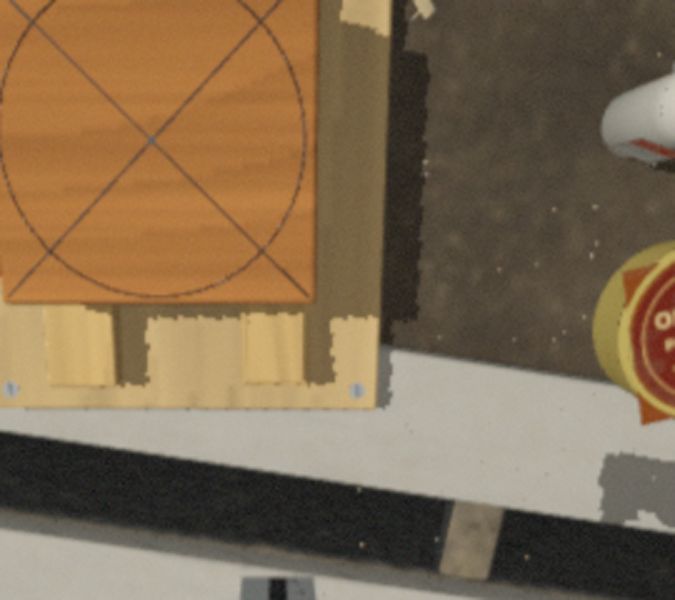

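The wedge sits under the near right corner, butt at crop (275,382), and its top meets the blank's underside at the edge. The blank is level and has not moved.

```bash
python3 -c "
from h import *
print(workorder.close_job())"
```

```text
the job is handed in; nothing more can be done
None
```

The low bearer was the near right one. I slid the wedge in under that corner and let go of it; pressed again at about 11 N, the corner no longer gave and the blank stayed level, though the last push on the butt read 4.4 N, just over the 4 N guide. The job is handed in, and no verdict came back.

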